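Pop out the griddle's grease tray and catch it

TASK

Release the grease tray of the tabletop griddle so that it can be emptied: press the thumb key beside the tray down with one fingertip while the other finger waits just in front of the tray and stops it as the spring kicks it out. Then let the tray ease out against that finger until the spring has finished pushing, and take the hand away, leaving the tray standing about two fingers' width out of the griddle and at rest. Push and touch only: do not let the tray shoot out, and leave the plate, jar, turner and scraper where they are.

Things in the scene. Friction and masses are not known exactly. Their poses are not given: they have to be found in the camera images.
- griddle: Tabletop electric griddle, fixed: a grey metal box 380 wide (y), 300 deep (x), 70 high; the black cast-iron plate on it begins 59 behind the front face and reaches 94 high. Origin on the counter below the middle of the front face; x points into the griddle, y to the left seen from its front, z up. Before the front the counter is free for 85 mm, and nothing over 20 high stands within 160.
- tray_front (a point): Middle of the outermost edge of the lip of the grease tray, 56 above the counter; shut, it lies at (-12, 30, 56) in the griddle's frame and it moves with the tray. The tray's stainless front panel is 158 wide (griddle y from -49 to 109) and reaches from 17 to 58 above the counter; its face is 6 in front of the griddle's front face, and a lip 90 wide and 4 thick stands out 6 more along its top. The tray slides straight out along the griddle's -x; about 0.35 kg (varies).
- grease_tray (a joint): How far the tray stands out, m: 0 shut (a latch holds it, with up to 1 mm of play), 0.15 at the end of its runners. Once unlatched, a spring plunger kicks it out: 6 N at first, falling to 2 N, over the first 35 mm, after which nothing pushes it but its speed. Runner friction is only about 0.5 N, so that a tray nobody stops is thrown out to the end in about 0.2 s, and one let go at 10 mm still runs too far; eased out against a finger it comes to rest at about 35 mm.
- key_top (a point): Middle of the top of the thumb key, 42 above the counter when up, at (-26, -82, 42) in the griddle's frame. The key is a ribbed black plate 34 wide (y) and about 47 long (x), standing out level from the front face to the right of the tray as one faces the griddle's front; the gap between key and tray panel is 16.
- release_key (a joint): How far the key is pressed down, m: 0 up, 0.008 fully down. A light spring holds it up and the latch drags: 1 N at first, about 4 N just before the tray comes free at 3.5 to 5 mm, 2.5 N fully down. The tray stays free when the key is let up again.
- plate: White melamine plate, 200 across, 18 high, loose on the counter; origin at the centre of its underside. Not to be moved.
- jar: Empty open glass jar, 76 across, 115 high, loose on the counter in front of the griddle; origin at the centre of its underside. Not to be moved.
- turner: Stainless turner, 275 long, 19 high, lying loose on the griddle's cast-iron plate at its rear; origin near its middle, on its underside, x points along it to the blade. Not to be moved.
- scraper: Green plastic hand scraper, 120 long, 75 wide, 14 high, lying loose on the counter; origin under the middle of its blade. Not to be moved.

How it is judged:
By the outcome, as a careful person would: the job done as asked, in the order asked, and still so for the second after the job is handed in, with the robot touching nothing.
It also fails if it takes over 45 s, if anything falls off the work surface, if the arm or the gripper's body presses on something with over 40 N, if the wrist force passes 120 N, or if a joint passes its speed limit or range.

ROBOT

A 7-joint arm with a two-finger parallel gripper is mounted at the origin on the work surface. World frame = base frame: x ahead of the robot, y to its left, z up, the work surface at z = 0. Lengths are in m, angles in rad, forces in N, time in s.
With the tool pointing down it reaches from about 0.4 to 0.85 m from the base axis. Payload 10.4 kg.
Tool frame: the origin (TCP) lies at the very end of the fingers, on their centre line; the grasp point (between the pads) lies 19 mm behind it (manip.grip_point_offset is the z of the grasp point in the tool frame, in m); z points along the fingers, y is the direction in which the jaws open and shut (so a half turn about z gives the same grasp; the last joint's range is limited). The gripper opens to 85 mm and grips with 20 to 120 N. Pads are 22 mm wide; open, the fingers measure 114 mm over their backs; the gripper's body (76 mm by 85 mm) begins 54 mm behind the grasp point. The pads swing forward as they close: fully open they stand 13 mm farther back than shut.
Start: joints at [-0.023, 0.332, -0.065, 1.46, 0.022, 1.35, -0.088], TCP at [0.625, 0, 0.231] pointing down, gripper open.
Joint ranges: [-2.6, 2.6], [-0.5, 2.12], [-1.47, 1.34], [0.16, 2.42], [-1.27, 4.41], [0.06, 2.06], [-2.6, 2.6]. Speed limits (rad/s): [2.22, 2.22, 2.79, 2.79, 3.14, 3.14, 3.14].

INTERFACE

Orientations are given as a unit quaternion [x, y, z, w].
In Python, from workcell import manip, camera, get_calibration, hand_in gives the robot as it stands.
- The arm moves only by the shell command python3 -m pendant 'ROWS' [FORCE]. ROWS is JSON, a list of rows, each a list of 5 numbers: the shift along the tool's x, y, z in units of 40 mm (1.0 is 40 mm), then the turn about the tool's z in units of 6 degrees (1.0 is 6 degrees), then the closure, from 0 (fully open) to 1 (shut). A call has 1 to 5 rows; each row is the pose to reach, as a shift and turn from the pose commanded when the call began, along the tool's axes at that moment; what a row does not reach only later rows make up. A row lasts 1/8 s, in which the tool goes at most 62.5 mm and 10.7 degrees, less where a joint would pass 70% of its speed; a pose out of reach is approached as far as the arm can. A call with a gripper value outside its range is refused whole. The fingers move at their own pace and stop on an object; FORCE is the grip in N (left out, the last holds). Time passes only in rows, so rows that repeat a pose let the fingers close. It gives the time, the measured TCP pose, the force and the opening at its end, in the units of the state.
- manip.get_obs(): the state, without advancing time (a new reading comes with each control period).
- camera(name): name is "scene" or "side" or "wrist"; returns (picture, depth): 384x512x3 uint8, red, green, blue; 384x512 float32, m along the optical axis (not along the pixel's ray), 0 where there is no reading.
- get_calibration(name): a dict with "vfov" (degrees; the focal length in pixels is half the picture's height over the tangent of half this angle, whatever the lens; pixels are square), "cx", "cy" (the principal point, pixels), "position" and "rotation" of the camera in the world. Camera axes: x right, y down, z forward; pixel columns grow to the right and rows downward; lengths in m; the calibration is good to about 2 mm. A picture is of the moment at which its call begins: read the wrist's pose just before it. get_calibration takes no time and is no camera call; for the wrist camera it gives the pose at the moment of the call.
- hand_in(): hands the job in, once; it reports no verdict.
The state is a dict: "clock": time; "joint_pos": joint angles; "joint_velocities": joint speeds; "tau": joint torques, N m; "position": TCP position; "ee_rot": TCP orientation; "ft_force": force on the tool from outside, world axes, zero at the start; "torque": the same for the moment, N m; "grip_width": opening from 0.0 (shut) to 1.0 (fully open).
Only numpy, scipy, OpenCV 4.12 (cv2) and the standard library are available. Lean on these libraries where they do the work, as an engineer would, in place of code of your own. Each camera call takes 0.05 s, during which the arm holds its last target.

## Working session

There is one attempt and no reset: what is moved stays moved. The work goes in short steps, Python scripts to look and compute and a shell command to move; the robot and the scene stay as the last step left them, time stands still between calls to the robot, and variables do not carry over. Pictures are saved under pics/ and viewed, and the job is handed in when it is done.

```bash
ls; mkdir -p pics; python3 - <<'E'
from workcell import manip, camera, get_calibration
import cv2, numpy as np
print(manip.get_obs())
for n in ["scene","side","wrist"]:
    c=get_calibration(n); print(n,c)
    p,d=camera(n); cv2.imwrite(f"pics/{n}0.png",p[:,:,::-1]); np.savez(f"pics/{n}0.npz",p=p,d=d,R=np.array(c["rotation"]),t=np.array(c["position"]),k=np.array([c["vfov"],c["cx"],c["cy"]]))
E
```

```text
pics
{'clock': 0.0, 'joint_pos': array([-0.02257362,  0.33288953, -0.06471645,  1.46098437,  0.02159667,
        1.34992917, -0.0885092 ]), 'joint_velocities': array([ 0.0002413 , -0.00017511, -0.0013933 ,  0.00018458,  0.00139365,
        0.00210395, -0.00117391]), 'tau': array([ 4.98105128e-04, -6.25449800e+01,  4.97091911e-02, -3.91610491e+01,
        1.63588714e-02,  9.83294769e-03, -6.01235030e-06]), 'position': array([ 6.24593727e-01, -1.30910790e-05,  2.30484408e-01]), 'ee_rot': array([ 7.07106175e-01,  7.07106982e-01, -5.57820530e-04, -5.12384874e-04]), 'ft_force': array([-0.09198632, -0.0459249 ,  0.13231613]), 'torque': array([-0.05606184,  0.03396341,  0.02635542]), 'grip_width': 1.0000126531808695}
scene {'vfov': 56.57875008066874, 'cx': 257.3228337691016, 'cy': 194.97355983108014, 'position': array([ 1.03003168, -0.26135165,  0.71944372]), 'rotation': array([ 0.81165385,  0.48001397, -0.17320725, -0.28426021])}
side {'vfov': 54.818941216439775, 'cx': 252.31979026384826, 'cy': 193.83341606524675, 'position': array([ 0.47040284, -0.87883236,  0.59283876]), 'rotation': array([ 0.86559984, -0.06752855,  0.03807429, -0.49469906])}
wrist {'vfov': 63.97589323333997, 'cx': 254.83144450194183, 'cy': 196.30927062154038, 'position': array([0.62501437, 0.0802464 , 0.37376705]), 'rotation': array([ 9.87503375e-01,  5.65435432e-04, -6.80546003e-04,  1.57595371e-01])}
```

View pics/scene0.png

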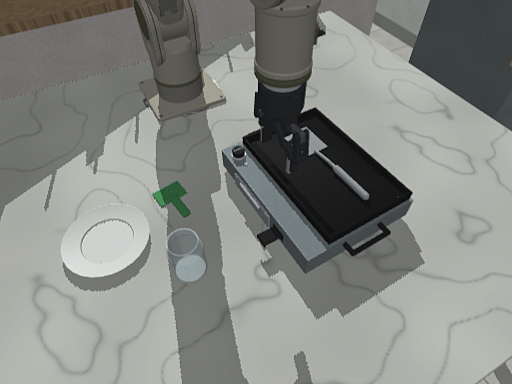

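View pics/side0.png

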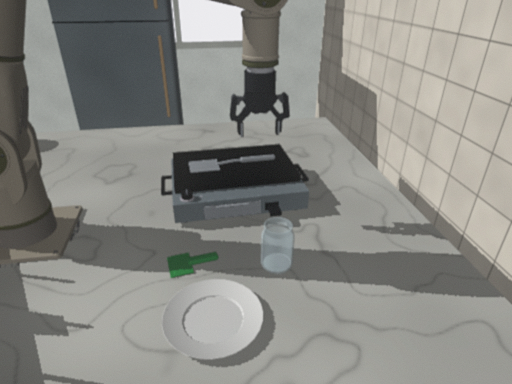

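View pics/wrist0.png

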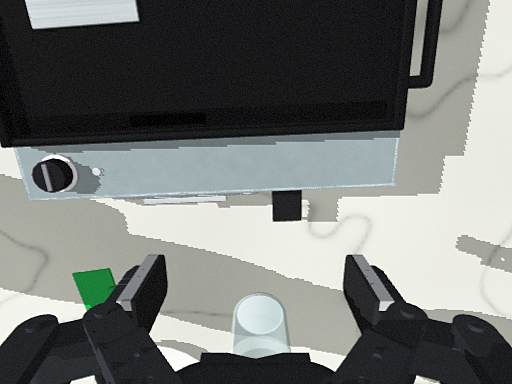

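The griddle's front faces world −y, towards the side camera. In the wrist view the top front edge runs from about (30,199) to (397,184). The key is the black blob around (287,205), and the tray lip runs along (145–225,199). Next I'll measure these.

```bash
cat > h.py <<'E'
import numpy as np, cv2
from scipy.spatial.transform import Rotation as Ro
def load(f):
    z=np.load(f); return z['p'],z['d'],z['R'],z['t'],z['k']
def rays(uv,R,k):
    f=192/np.tan(np.radians(k[0]/2)); uv=np.atleast_2d(uv).astype(float)
    return Ro.from_quat(R).apply(np.c_[(uv[:,0]-k[1])/f,(uv[:,1]-k[2])/f,np.ones(len(uv))])
def onplane(uv,R,t,k,z):
    r=rays(uv,R,k); return t+r*((z-t[2])/r[:,2])[:,None]
def cloud(d,R,t,k):
    v,u=np.mgrid[:384,:512]; r=rays(np.c_[u.ravel(),v.ravel()],R,k)
    P=t+r*d.ravel()[:,None]; P[d.ravel()==0]=np.nan
    return P.reshape(384,512,3)
E
python3 - <<'E'
from h import *
for n in ["wrist","scene","side"]:
    p,d,R,t,k=load(f"pics/{n}0.npz"); P=cloud(d,R,t,k)
    if n=="wrist":
        # front edge of box top: per column, last row with z>0.062
        pts=[];
        for u in list(range(60,130,5))+list(range(235,265,5))+list(range(310,390,5)):
            rows=[v for v in range(150,215) if abs(P[v,u,2]-0.07)<0.006]
            if rows: pts.append((u,max(rows)+.5))
        pts=np.array(pts); E=onplane(pts,R,t,k,0.07)
        vx,vy,x0,y0=cv2.fitLine(E[:,:2].astype(np.float32),cv2.DIST_HUBER,0,.001,.001).ravel()
        print("line",vx,vy,x0,y0,np.degrees(np.arctan2(vy,vx)), "res",np.round(((E[:,0]-x0)*vy-(E[:,1]-y0)*vx)*1000,1))
        for v in (170,180): 
            c=[u for u in range(512) if abs(P[v,u,2]-0.07)<0.006]; print(v,min(c),max(c),onplane([(min(c)-.5,v),(max(c)+.5,v)],R,t,k,0.07))
        m=((p.max(2)<60)&(abs(P[:,:,2]-.042)<.012)).astype(np.uint8); m[:185]=0;m[240:]=0;m[:,:255]=0;m[:,320:]=0
        c=max(cv2.findContours(m,0,2)[0],key=cv2.contourArea); r=cv2.minAreaRect(c); b=cv2.boxPoints(r)
        print("key px",r, onplane(b,R,t,k,.042), onplane(r[0],R,t,k,.042))
    g=p.astype(int)
    m=(g.max(2)<70)&(abs(P[:,:,2]-.042)<.008)
    q=P[m]; print(n,"keyz pts",len(q))
    q=P[(P[:,:,2]>.066)&(P[:,:,2]<.074)]; print(n,"top z70 range",len(q),np.nanpercentile(q,[1,50,99],axis=0))
    w=P[(P[:,:,2]<.01)]; print("counter z",np.nanmedian(w[:,2]))
E
```

```text
line 0.9989693 0.045390464 0.5999225 -0.0152191715 2.6015756 res [-0.3 -0.1  0.2  0.4 -0.5 -0.2 -0.   0.2  0.4 -0.4 -0.2  0.   0.3  0.5
  0.1  0.3 -0.5 -0.3 -0.1  0.1  0.3  0.5 -0.4 -0.1  0.1  0.3 -0.5 -0.3
 -0.1  0.1  0.4 -0.5 -0.3 -0.   0.2  0.4]
170 20 395 [[0.38630494 0.00845719 0.07      ]
 [0.76679502 0.0089368  0.07      ]]
180 22 394 [[ 0.38586473 -0.00201733  0.07      ]
 [ 0.76727173 -0.00151657  0.07      ]]
key px ((286.0, 205.0), (30.0, 28.0), 90.0) [[ 0.6439662  -0.0208988   0.042     ]
 [ 0.67554194 -0.02085566  0.042     ]
 [ 0.67724488 -0.0573776   0.042     ]
 [ 0.6446341  -0.05742763  0.042     ]] [[ 0.6603384  -0.03884538  0.042     ]]
wrist keyz pts 837
wrist top z70 range 19829 [[ 0.39036742 -0.18187639  0.06880576]
 [ 0.5919239   0.01406693  0.07057088]
 [ 0.76259493  0.04486701  0.07293931]]
counter z 0.0004542482539903747
scene keyz pts 571
scene top z70 range 4266 [[-0.47421557 -0.43896501  0.06631833]
 [ 0.6209598   0.01380282  0.070769  ]
 [ 0.76470786  0.26853346  0.07363496]]
counter z 0.0006948375183853939
side keyz pts 286
side top z70 range 2659 [[-0.53315137 -0.25429942  0.06618937]
 [ 0.59123734  0.02329683  0.06966898]
 [ 1.48298421  2.09928561  0.07385822]]
counter z -0.0008530303545025153
```

```bash
python3 - <<'E'
import cv2
a=cv2.imread("pics/wrist0.png")[130:260,100:340]; cv2.imwrite("pics/w0c.png",cv2.resize(a,None,fx=3,fy=3,interpolation=0))
a=cv2.imread("pics/side0.png")[140:240,150:320]; cv2.imwrite("pics/s0c.png",cv2.resize(a,None,fx=4,fy=4,interpolation=0))
E
```

```text
(no output)
```

View pics/w0c.png

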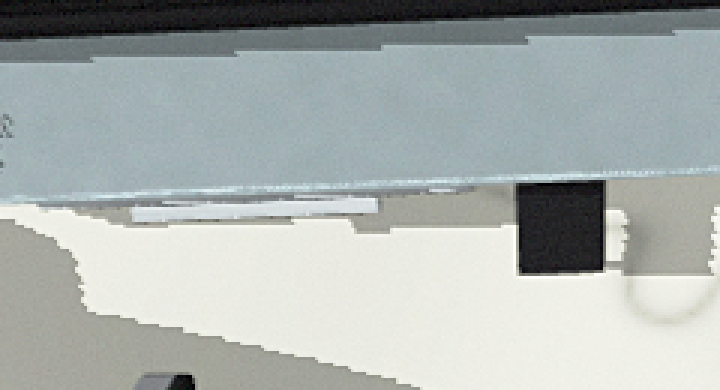

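View pics/s0c.png

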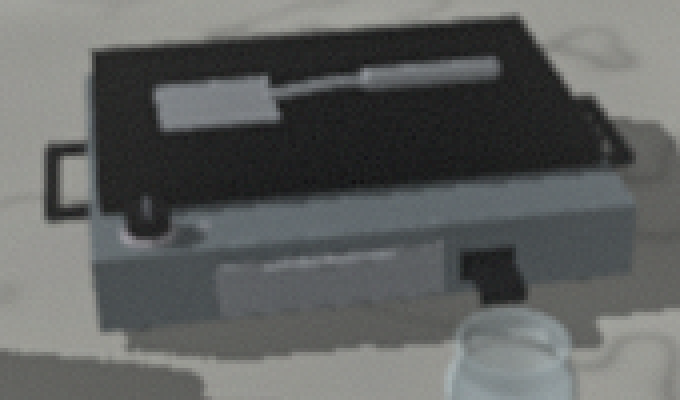

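```bash
cat >> h.py <<'E'
O=None
e=np.array([.99897,.04539]); n=np.array([-.04539,.99897]); S0=.5759; N0=-.04244
def togrid(P):
    P=np.atleast_2d(P); return np.c_[P[:,:2]@n-N0, -(P[:,:2]@e-S0), P[:,2]]*1000
def toworld(g):
    g=np.asarray(g)/1000.; xy=n*(g[0]+N0)+e*(S0-g[1]); return np.r_[xy,g[2]]
E
python3 - <<'E'
from h import *
p,d,R,t,k=load("pics/wrist0.npz")
print("lip", togrid(onplane([(144,203.7),(226,200.5)],R,t,k,.058)).round(1))
print("key", togrid(onplane([(272,220.5),(301.5,220.5),(272,190.5),(301,190)],R,t,k,.042)).round(1))
P=cloud(d,R,t,k); G=togrid(P.reshape(-1,3)).reshape(P.shape)
print("lip depth", G[199:206,185].round(1))
for n_ in ["wrist","scene","side"]:
    p,d,R,t,k=load(f"pics/{n_}0.npz"); P=cloud(d,R,t,k); G=togrid(P.reshape(-1,3)).reshape(P.shape)
    # key region
    m=(p.max(2)<75)&(G[...,0]<-5)&(G[...,0]>-70)&(abs(G[...,1]+82)<30)&(abs(G[...,2]-42)<7)
    q=G[m]; print(n_,"key",len(q),np.percentile(q,[1,50,99],axis=0).round(1).tolist() if len(q) else "")
    m=(abs(G[...,1]-30)<60)&(G[...,0]<5)&(G[...,0]>-25)&(G[...,2]>25)&(G[...,2]<50); q=G[m]
    print("panel/front",len(q),np.percentile(q,[5,50,95],axis=0).round(1).tolist() if len(q) else "")
    # fingers
    if n_!="wrist":
        m=(abs(P[...,1])<.05)&(abs(P[...,0]-.6246)<.1)&(P[...,2]>.2)&(P[...,2]<.27); q=P[m]; print("fingers",len(q),np.percentile(q,[0.5,50,99.5],axis=0).round(4).tolist())
        for s in (-1,1):
            qq=q[(q[:,0]-.6246)*s>0]; print(s,np.percentile(qq,[1,50,99],axis=0).round(4).tolist())
        print("low", np.sort(q[:,2])[:30].round(3))
E
```

```text
lip [[-12.2  74.   58. ]
 [-12.5 -15.5  58. ]]
key [[-44.8 -65.4  42. ]
 [-46.3 -99.8  42. ]
 [ -8.3 -66.4  42. ]
 [ -9.1 -99.1  42. ]]
lip depth [[ -8.4  28.5  59.1]
 [ -9.7  28.7  58.6]
 [-10.8  28.8  58.8]
 [-12.1  29.1  58.3]
 [-33.   44.1   0.5]
 [-34.3  44.3   0.5]
 [-35.7  44.5   0.3]]
wrist key 839 [[-44.7, -98.1, 40.9], [-26.4, -82.1, 42.5], [-8.9, -66.7, 44.4]]
panel/front 0 
scene key 249 [[-47.1, -99.0, 37.9], [-26.9, -84.3, 42.7], [-5.5, -67.6, 45.3]]
panel/front 106 [[-7.2, -27.4, 25.9], [-6.4, 21.6, 33.9], [-5.7, 85.3, 46.7]]
fingers 199 [[0.5774, -0.0115, 0.2447], [0.5826, -0.0042, 0.2594], [0.6816, 0.0095, 0.2699]]
-1 [[0.5774, -0.0113, 0.2448], [0.5816, -0.0017, 0.2578], [0.5835, 0.0095, 0.2694]]
1 [[0.6688, -0.0115, 0.2468], [0.6781, -0.0067, 0.2601], [0.6816, 0.0068, 0.2698]]
low [0.244 0.245 0.245 0.245 0.246 0.247 0.247 0.247 0.247 0.247 0.247 0.247
 0.247 0.247 0.248 0.248 0.248 0.248 0.248 0.249 0.249 0.249 0.249 0.249
 0.25  0.25  0.25  0.25  0.251 0.251]
side key 124 [[-48.3, -98.6, 35.2], [-30.7, -81.8, 41.4], [-5.6, -66.6, 43.3]]
panel/front 323 [[-8.6, -23.1, 26.6], [-6.2, 30.4, 37.9], [-4.0, 83.0, 48.9]]
fingers 122 [[0.5691, -0.0134, 0.2436], [0.6678, -0.0081, 0.2587], [0.6804, 0.0105, 0.2698]]
-1 [[0.5691, -0.0124, 0.2444], [0.5772, -0.0081, 0.2588], [0.5829, 0.0054, 0.2697]]
1 [[0.6678, -0.0134, 0.2442], [0.6715, -0.0077, 0.2585], [0.6804, 0.0105, 0.2697]]
low [0.243 0.244 0.244 0.245 0.245 0.246 0.246 0.246 0.246 0.247 0.248 0.248
 0.248 0.248 0.249 0.249 0.249 0.25  0.25  0.25  0.251 0.251 0.251 0.251
 0.251 0.251 0.251 0.252 0.252 0.252]
```

```bash
python3 - <<'E'
from h import *
w=toworld([-34,-34,0]); print(w, togrid([[.6246,0,.2305]]))
d=w-np.array([.6246,0,.2305]); print("tool units x",d[1]/.04,"y",d[0]/.04)
E
```

```text
[ 0.61274141 -0.04867791  0.        ] [[ 14.089406 -48.056662 230.5     ]]
tool units x -1.216947645 y -0.29646463499999887
```

```bash
python3 -m pendant '[[-1.22,-0.3,0,-0.43,0],[-1.22,-0.3,1.2,-0.43,0],[-1.22,-0.3,2.4,-0.43,0],[-1.22,-0.3,3.6,-0.43,0],[-1.22,-0.3,3.9,-0.43,0]]'
cat > look.py <<'E'
import sys
from h import *
from workcell import manip,camera,get_calibration
o=manip.get_obs(); T=Ro.from_quat(o['ee_rot']).as_matrix()
print("t",o['clock'],"tcp grid",togrid(o['position']).round(2),"yaw err deg",np.degrees(np.arctan2(T[:2,0]@e,T[:2,0]@n)).round(2),"F grid",np.r_[o['ft_force'][:2]@n,-o['ft_force'][:2]@e,o['ft_force'][2]].round(2),"z axis",T[:,2].round(4))
for nm in sys.argv[2:]:
    c=get_calibration(nm); p,d=camera(nm); f=f"pics/{nm}{sys.argv[1]}"
    cv2.imwrite(f+".png",p[:,:,::-1]); np.savez(f+".npz",p=p,d=d,R=np.array(c["rotation"]),t=np.array(c["position"]),k=np.array([c["vfov"],c["cx"],c["cy"]]))
E
python3 look.py 1 side wrist scene
```

```text
clock: 0.78
position: [0.6108, -0.0487, 0.0721]
ee_rot: [0.691, 0.723, -0.002, -0.002]
ft_force: [0.6, 0.5, 0.4]
grip_width: 0.999
t 0.775 tcp grid [[-33.95 -32.08  72.12]] yaw err deg 0.02 F grid [ 0.48 -0.65  0.38] z axis [-5.6e-03  2.0e-04 -1.0e+00]
```

```bash
python3 - <<'E'
from h import *
a=cv2.imread("pics/side1.png")[130:250,150:330]; b=cv2.imread("pics/scene1.png")[110:280,180:400]
cv2.imwrite("pics/s1c.png",cv2.resize(a,None,fx=4,fy=4)); cv2.imwrite("pics/sc1c.png",cv2.resize(b,None,fx=3,fy=3))
for nm in ("side","scene"):
    p,d,R,t,k=load(f"pics/{nm}1.npz"); P=cloud(d,R,t,k); G=togrid(P.reshape(-1,3)).reshape(P.shape)
    m=(p.max(2)<120)&(abs(G[...,0]+34)<25)&(G[...,2]>74)&(G[...,2]<110); q=G[m]
    for s in (-1,1):
        qq=q[(q[:,1]+32)*s>0]; print(nm,s,len(qq),np.percentile(qq,[1,50,99],axis=0).round(1).tolist())
E
```

```text
side -1 49 [[-46.6, -89.8, 85.4], [-40.6, -78.4, 99.6], [-25.6, -75.0, 109.8]]
side 1 499 [[-44.7, 11.2, 74.3], [-27.6, 550.6, 91.8], [-9.7, 590.5, 109.1]]
scene -1 37 [[-45.1, -90.8, 90.6], [-40.8, -83.9, 101.9], [-27.0, -77.8, 109.6]]
scene 1 294 [[-57.3, 8.1, 74.8], [-28.2, 557.1, 92.0], [-9.6, 1057.3, 109.5]]
```

View pics/s1c.png

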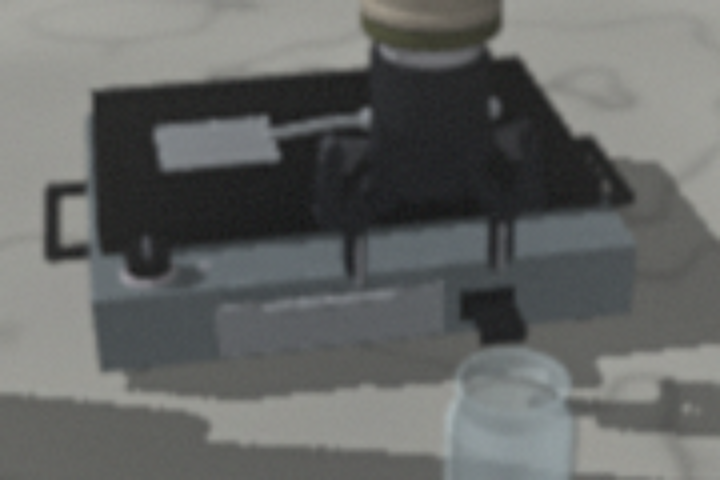

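View pics/sc1c.png

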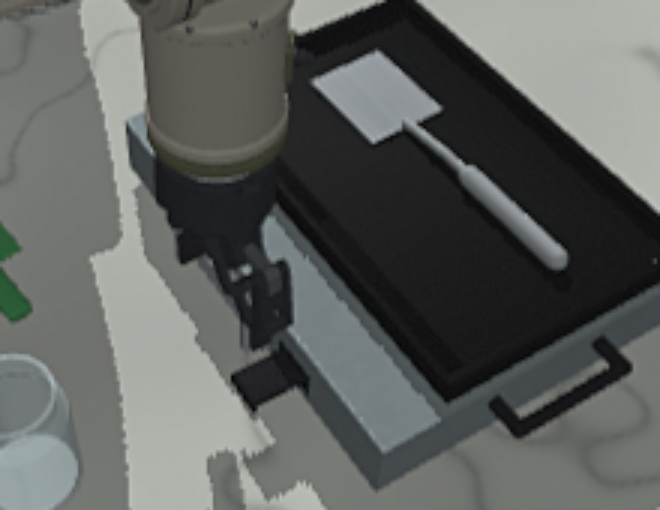

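View pics/wrist1.png

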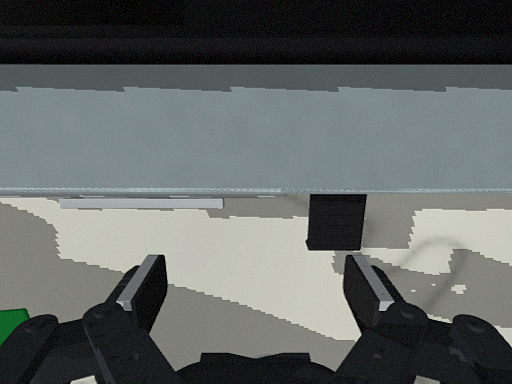

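The yaw is aligned. The fingertips are at z≈85, with the right one over the key and the left one in front of the lip. Next I'll lower to just above the key, staying 7 mm further back than the final position.

```bash
python3 -m pendant '[[0,0,0.4,0,0],[0,0,0.8,0,0],[0,0,0.85,0,0],[0,0,0.85,0,0],[0,0,0.85,0,0]]'
python3 look.py 2 side wrist
```

```text
clock: 1.55
position: [0.6134, -0.0488, 0.0418]
ee_rot: [0.691, 0.723, 0.0, 0.0]
ft_force: [0.0, -0.3, 0.8]
grip_width: 0.995
t 1.55 tcp grid [[-34.13 -34.66  41.84]] yaw err deg 0.02 F grid [-0.26 -0.01  0.76] z axis [ 9.e-04 -0.e+00 -1.e+00]
```

```bash
python3 -m pendant '[[0,0,0.15,0,0],[0.1,0,0.15,0,0],[0.2,0,0.15,0,0],[0.2,0,0.15,0,0]]'
python3 look.py 3 side wrist
python3 - <<'E'
from h import *
a=cv2.imread("pics/side3.png")[150:230,200:310]; cv2.imwrite("pics/s3c.png",cv2.resize(a,None,fx=6,fy=6))
a=cv2.imread("pics/wrist3.png")[150:350,60:460]; cv2.imwrite("pics/w3c.png",cv2.resize(a,None,fx=2,fy=2))
E
```

```text
clock: 2.15
position: [0.6128, -0.04, 0.0354]
ee_rot: [0.691, 0.723, 0.0, -0.0]
ft_force: [-0.5, -0.1, 0.1]
grip_width: 0.997
t 2.15 tcp grid [[-25.33 -34.41  35.43]] yaw err deg -0.03 F grid [-0.06  0.53  0.1 ] z axis [ 2.e-04  3.e-04 -1.e+00]
```

View pics/s3c.png

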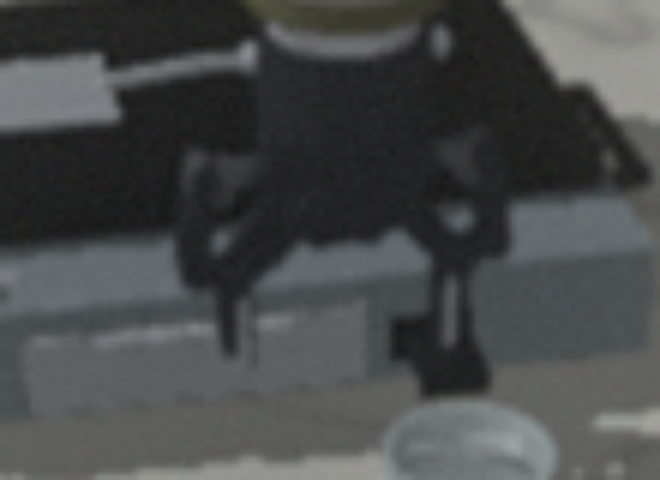

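View pics/w3c.png

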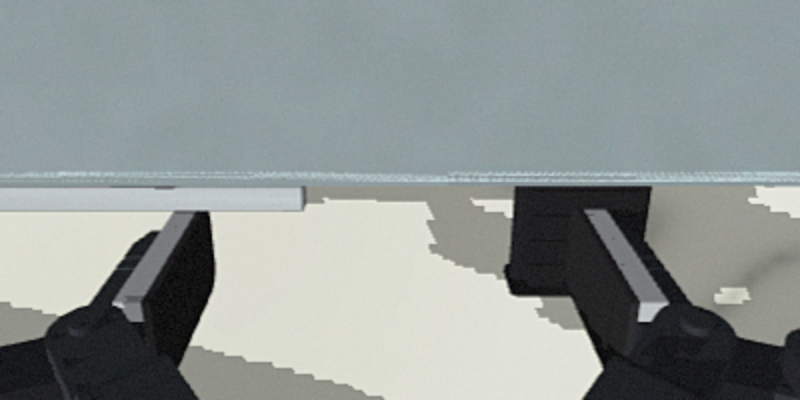

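The left finger is about 2 mm in front of the lip, with the right finger over the key. I'll probe gently to find the lip.

```bash
for i in 1; do python3 -m pendant '[[0.02,0,0,0,0],[0.02,0,0,0,0]]'; python3 look.py x; done; python3 -m pendant '[[0.02,0,0,0,0],[0.02,0,0,0,0]]'; python3 look.py x;
```

```text
clock: 2.5
position: [0.6126, -0.04, 0.0354]
ee_rot: [0.691, 0.723, 0.0, 0.0]
ft_force: [-0.0, -0.6, 0.9]
grip_width: 0.995
t 2.5 tcp grid [[-25.29 -34.3   35.37]] yaw err deg 0.02 F grid [-0.64  0.07  0.86] z axis [ 1.e-04  0.e+00 -1.e+00]
clock: 2.75
position: [0.6126, -0.0391, 0.0354]
ee_rot: [0.691, 0.723, 0.0, 0.0]
ft_force: [0.4, 0.3, 0.2]
grip_width: 1.0
t 2.75 tcp grid [[-24.43 -34.32  35.36]] yaw err deg 0.02 F grid [ 0.25 -0.45  0.19] z axis [ 1.e-04  1.e-04 -1.e+00]
```

```bash
python3 -m pendant '[[0.02,0,0,0,0],[0.02,0,0,0,0],[0.02,0,0,0,0]]'; python3 look.py x;  python3 -m pendant '[[0.02,0,0,0,0],[0.02,0,0,0,0],[0.02,0,0,0,0]]'; python3 look.py x;
```

```text
clock: 3.12
position: [0.6126, -0.0384, 0.0353]
ee_rot: [0.691, 0.723, 0.0, 0.0]
ft_force: [0.0, 0.7, 0.5]
grip_width: 1.001
t 3.125 tcp grid [[-23.69 -34.29  35.33]] yaw err deg 0.02 F grid [ 0.69 -0.04  0.54] z axis [ 1.e-04  0.e+00 -1.e+00]
clock: 3.5
position: [0.6125, -0.0382, 0.0353]
ee_rot: [0.691, 0.723, -0.0, 0.0]
ft_force: [0.5, -3.6, -0.0]
grip_width: 1.0
t 3.5 tcp grid [[-23.54 -34.28  35.35]] yaw err deg 0.04 F grid [-3.65 -0.33 -0.04] z axis [ 1.e-04 -6.e-04 -1.e+00]
```

Contact is at gx ≈ −23.6 and 3.6 N. I'll back off about 1 mm and then lower onto the key.

```bash
python3 -m pendant '[[-0.05,0,0,0,0],[-0.05,0,0,0,0],[-0.05,0,0.1,0,0],[-0.05,0,0.13,0,0],[-0.05,0,0.13,0,0]]'; python3 look.py 4 wrist
```

```text
clock: 4.12
position: [0.6125, -0.0394, 0.0299]
ee_rot: [0.691, 0.723, -0.0, -0.0]
ft_force: [-0.3, 0.7, 0.5]
grip_width: 1.003
t 4.125 tcp grid [[-24.74 -34.19  29.9 ]] yaw err deg 0.01 F grid [0.72 0.29 0.52] z axis [-3.e-04  1.e-04 -1.e+00]
```

```bash
python3 -m pendant '[[0,0,0.05,0,0],[0,0,0.05,0,0],[0,0,0.05,0,0]]'; python3 look.py x
```

```text
clock: 4.55
position: [0.6128, -0.0396, 0.0283]
ee_rot: [0.691, 0.723, 0.0, 0.0]
ft_force: [-0.8, 0.8, 1.0]
grip_width: 0.997
t 4.55 tcp grid [[-24.89 -34.51  28.29]] yaw err deg 0.02 F grid [0.8  0.74 0.96] z axis [ 6.e-04  1.e-04 -1.e+00]
```

```bash
python3 -m pendant '[[0,0,0.03,0,0],[0,0,0.06,0,0],[0,0,0.06,0,0]]'; python3 look.py x
```

```text
clock: 4.92
position: [0.6128, -0.0396, 0.0257]
ee_rot: [0.691, 0.723, 0.0, 0.0]
ft_force: [2.2, -0.9, 1.7]
grip_width: 0.998
t 4.925 tcp grid [[-24.91 -34.49  25.74]] yaw err deg 0.02 F grid [-0.95 -2.16  1.67] z axis [ 5.e-04  0.e+00 -1.e+00]
```

```bash
python3 -m pendant '[[0,0,0.03,0,0],[0,0,0.03,0,0]]'; python3 look.py x
```

```text
clock: 5.18
position: [0.6128, -0.0395, 0.0245]
ee_rot: [0.691, 0.723, 0.0, 0.0]
ft_force: [1.3, -0.4, 3.0]
grip_width: 1.001
t 5.175 tcp grid [[-24.89 -34.51  24.55]] yaw err deg 0.02 F grid [-0.49 -1.32  2.97] z axis [ 5.e-04  0.e+00 -1.e+00]
```

```bash
python3 -m pendant '[[0,0,0.025,0,0],[0,0,0.025,0,0]]'; python3 look.py x
```

```text
clock: 5.42
position: [0.6126, -0.0408, 0.0236]
ee_rot: [0.691, 0.723, -0.0, 0.0]
ft_force: [0.9, -4.3, 4.3]
grip_width: 1.001
t 5.425 tcp grid [[-26.14 -34.26  23.61]] yaw err deg 0.05 F grid [-4.38 -0.65  4.27] z axis [ 1.0e-04 -1.3e-03 -1.0e+00]
```

```bash
python3 -m pendant '[[0,0,0.025,0,0],[0,0,0.025,0,0]]'; python3 look.py x
```

```text
clock: 5.68
position: [0.6126, -0.0408, 0.0226]
ee_rot: [0.691, 0.723, -0.0, 0.0]
ft_force: [0.4, -5.3, 5.6]
grip_width: 1.003
t 5.675 tcp grid [[-26.12 -34.21  22.65]] yaw err deg 0.06 F grid [-5.31 -0.15  5.6 ] z axis [ 0.     -0.0012 -1.    ]
```

The latch tripped and the tray is held on the finger at about 5 N. I'll lift the other finger off the key, keeping this one in front of the lip.

```bash
python3 -m pendant '[[0,0,-0.08,0,0],[0,0,-0.16,0,0],[0,0,-0.24,0,0],[0,0,-0.28,0,0],[0,0,-0.28,0,0]]'; python3 look.py 5 wrist side
```

```text
clock: 6.3
position: [0.6116, -0.0409, 0.0327]
ee_rot: [0.691, 0.723, -0.001, -0.0]
ft_force: [0.2, -5.1, -1.5]
grip_width: 0.998
t 6.3 tcp grid [[-26.19 -33.18  32.73]] yaw err deg 0.07 F grid [-5.13  0.07 -1.49] z axis [-0.0021 -0.0013 -1.    ]
```

```bash
python3 - <<'E'
from h import *
p,d,R,t,k=load("pics/wrist5.npz"); P=cloud(d,R,t,k);G=togrid(P.reshape(-1,3)).reshape(P.shape)
m=(abs(G[...,2]-58)<3)&(G[...,0]<-3)&(G[...,0]>-70)&(p.min(2)>100); q=G[m]; print(len(q),np.percentile(q,[1,50,99],axis=0).round(1))
E
```

```text
4124 [[-15.3 -80.1  56.8]
 [-10.1  22.7  58.4]
 [ -6.1  73.4  60. ]]
```

View pics/wrist5.png

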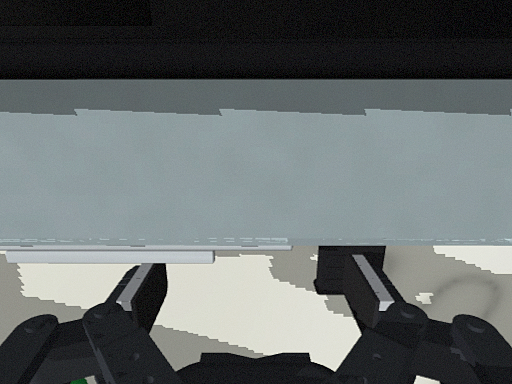

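Tray is out about 2.6 mm (lip near image row 257) and resting on the finger, and the key is free. Now I'll ease it out at 2 mm per row.

```bash
python3 -m pendant '[[-0.05,0,0,0,0],[-0.1,0,0,0,0],[-0.15,0,0,0,0],[-0.2,0,0,0,0],[-0.25,0,0,0,0]]'; python3 look.py x
```

```text
clock: 7.02
position: [0.613, -0.0496, 0.0337]
ee_rot: [0.691, 0.723, 0.0, -0.0]
ft_force: [-1.3, -3.2, -2.9]
grip_width: 1.002
t 7.025 tcp grid [[-34.93 -34.22  33.71]] yaw err deg 0.02 F grid [-3.14  1.41 -2.88] z axis [-1.e-04  1.e-04 -1.e+00]
```

```bash
python3 -m pendant '[[-0.05,0,0,0,0],[-0.1,0,0,0,0],[-0.15,0,0,0,0],[-0.2,0,0,0,0],[-0.25,0,0,0,0]]'; python3 look.py x
```

```text
clock: 7.65
position: [0.6136, -0.0595, 0.0338]
ee_rot: [0.691, 0.723, 0.0, -0.0]
ft_force: [-2.2, -3.4, -2.2]
grip_width: 0.999
t 7.65 tcp grid [[-44.89 -34.32  33.77]] yaw err deg 0.02 F grid [-3.29  2.31 -2.18] z axis [ 1.e-04  2.e-04 -1.e+00]
```

```bash
python3 -m pendant '[[-0.04,0,0,0,0],[-0.08,0,0,0,0],[-0.12,0,0,0,0],[-0.16,0,0,0,0],[-0.2,0,0,0,0]]'; python3 look.py 6 wrist
```

```text
clock: 8.28
position: [0.614, -0.0675, 0.0338]
ee_rot: [0.691, 0.723, 0.0, 0.0]
ft_force: [-1.8, -1.7, -1.6]
grip_width: 1.0
t 8.275 tcp grid [[-52.87 -34.37  33.82]] yaw err deg 0.02 F grid [-1.61  1.9  -1.63] z axis [ 2.e-04  2.e-04 -1.e+00]
```

```bash
python3 -m pendant '[[-0.03,0,0,0,0],[-0.06,0,0,0,0],[-0.09,0,0,0,0],[-0.12,0,0,0,0],[-0.12,0,0,0,0]]'; python3 look.py x
```

```text
clock: 8.95
position: [0.6144, -0.0721, 0.0339]
ee_rot: [0.691, 0.723, 0.0, 0.0]
ft_force: [0.2, -1.2, 0.1]
grip_width: 1.002
t 8.95 tcp grid [[-57.46 -34.63  33.94]] yaw err deg 0.02 F grid [-1.24 -0.11  0.09] z axis [ 8.e-04  3.e-04 -1.e+00]
```

```bash
python3 -m pendant '[[-0.02,0,0,0,0],[-0.04,0,0,0,0],[-0.06,0,0,0,0],[-0.08,0,0,0,0],[-0.1,0,0,0,0]]'; python3 look.py 7 wrist
```

```text
clock: 9.57
position: [0.6143, -0.0764, 0.0337]
ee_rot: [0.691, 0.723, 0.0, 0.0]
ft_force: [-0.4, -0.5, 0.3]
grip_width: 0.999
t 9.575 tcp grid [[-61.78 -34.28  33.74]] yaw err deg 0.02 F grid [-0.44  0.39  0.26] z axis [ 1.e-04  0.e+00 -1.e+00]
```

```bash
cat > tray.py <<'E'
from h import *; import sys
p,d,R,t,k=load(sys.argv[1]); P=cloud(d,R,t,k);G=togrid(P.reshape(-1,3)).reshape(P.shape)
m=(abs(G[...,2]-58)<4)&(G[...,0]<-3)&(G[...,0]>-90)&(abs(G[...,1]-45)<18); q=G[m]; print(len(q),np.percentile(q,[1,50,99],axis=0).round(1))
E
python3 tray.py pics/wrist7.npz
```

```text
2407 [[-45.8  27.3  54.4]
 [-39.   45.1  58.3]
 [-34.1  62.6  59.6]]
```

View pics/wrist7.png

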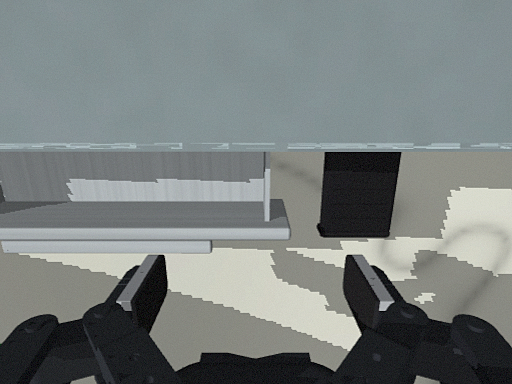

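The tray has stopped about 34 mm out, with the lip edge at row ~250 and the finger clear of it. I'll back away a little more and then lift.

```bash
python3 -m pendant '[[-0.04,0,0,0,0],[-0.08,0,0,0,0],[-0.14,0,0,0,0],[-0.2,0,0,0,0],[-0.2,0,0,0,0]]'; python3 look.py 8 wrist; python3 tray.py pics/wrist8.npz

```

```text
clock: 10.25
position: [0.6146, -0.0847, 0.0338]
ee_rot: [0.691, 0.723, 0.0, 0.0]
ft_force: [-0.4, 0.2, 0.4]
grip_width: 0.998
t 10.25 tcp grid [[-70.09 -34.25  33.77]] yaw err deg 0.05 F grid [0.25 0.34 0.38] z axis [ 1.e-04 -1.e-04 -1.e+00]
2537 [[-46.1  27.4  54.3]
 [-39.3  45.   58.3]
 [-34.2  62.7  59.9]]
```

```bash
python3 -m pendant '[[0,0,-0.5,0,0],[0,0,-1.3,0,0],[0,0,-2.5,0,0],[0,0,-3.5,0,0],[0,0,-3.5,0,0]]'; python3 look.py 9 wrist side scene; python3 tray.py pics/wrist9.npz; python3 tray.py pics/side9.npz
```

```text
clock: 10.92
position: [0.6168, -0.0844, 0.1793]
ee_rot: [0.691, 0.723, 0.003, 0.003]
ft_force: [0.9, -0.2, -0.7]
grip_width: 0.999
t 10.925 tcp grid [[-69.91 -36.42 179.26]] yaw err deg 0.02 F grid [-0.25 -0.92 -0.67] z axis [ 8.e-03 -6.e-04 -1.e+00]
581 [[-45.6  27.4  56.5]
 [-39.6  45.2  58.3]
 [-34.3  62.7  60.1]]
44 [[-48.4  28.   54.1]
 [-43.2  45.7  57.1]
 [-34.1  62.6  59.3]]
```

View pics/side9.png

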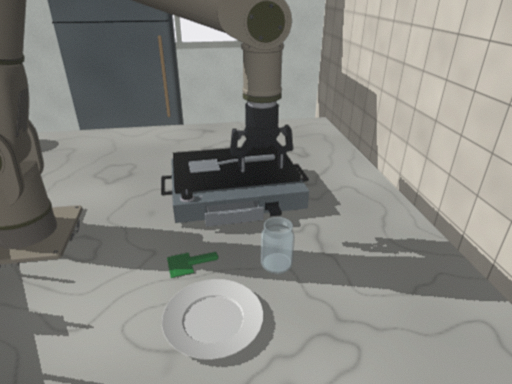

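View pics/scene9.png

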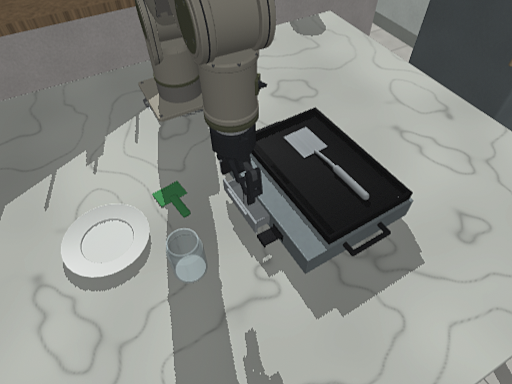

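The tray is at rest with its lip at −46, the hand is clear, and the jar (277,245), plate, scraper and turner haven't moved. I'll let the arm settle and then hand in.

```bash
python3 -m pendant '[[0,0,0,0,0],[0,0,0,0,0],[0,0,0,0,0]]'; python3 look.py 10 wrist; python3 tray.py pics/wrist10.npz; python3 -c "
from workcell import hand_in
print(hand_in())"
```

```text
clock: 11.45
position: [0.6145, -0.0843, 0.1733]
ee_rot: [0.691, 0.723, -0.0, -0.0]
ft_force: [-0.3, -1.4, -0.2]
grip_width: 1.005
t 11.45 tcp grid [[-69.69 -34.09 173.31]] yaw err deg 0.02 F grid [-1.37  0.34 -0.2 ] z axis [-7.e-04  1.e-04 -1.e+00]
634 [[-46.   27.4  54.8]
 [-39.8  45.   58.4]
 [-34.2  62.7  60. ]]
the job is handed in; nothing more can be done
None
```

The grease tray is released and standing about 34 mm out of the griddle, at rest. I handed the job in after about 11.5 s.

- **Release:** I pressed the key down with the right fingertip while the left finger waited about 1 mm in front of the tray's lip. The latch tripped, and the left finger held the tray at about 5 N, 2.6 mm out.
- **Easing out:** I lifted the right finger off the key, then let the tray out against the left finger at 8–16 mm/s until its push had faded to nothing. Then I backed the hand off and raised it clear.
- **Final checks:** The wrist camera put the lip edge at about −46 mm from the griddle's front face in all four looks after the tray stopped, so it is not moving. The side view, with few points, gave about −48 mm at its outermost.
- **Other objects:** The plate, jar, scraper and turner looked unmoved in the scene and side views; I judged this by eye and did not measure it.
- **Force reading:** The last wrist reading was about 1.4 N with the hand clear of everything, a bit more than the 0.5–1 N noise seen in free air.

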